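# Knock a stuck knob out of the drilling nest

### The job

A turned wooden knob is stuck in the pocket of the plywood drilling nest. Take the red-footed knockout tool by its handle, slide its upturned rod under the nest and push it up through the hole in the pocket's floor until the rod's collar bears firmly against the underside, hold it there for a second without forcing it, then bring the tool down, draw it out and let go of it standing upright on the bench clear of the nest. Then lift the raised knob out and set it gently, upright, in the blue tray, leaving the finished knob there and everything else on the bench undisturbed.

Things in the scene. Friction and masses are not known exactly. Their poses are not given: they have to be found in the camera images.
- nest: Fixed plywood drilling nest: block 80 (x) x 120 (y) x 42 mm on two side rails (y = +-44 to +-60 mm), leaving an open tunnel 88 mm wide along x, -x end towards the robot (yaw -0.3 to 0.3 rad). In its frame: z up, underside z = 70, pocket floor 82, top 112 mm. Shimmed: its origin is up to 5 mm below or above the bench, the underside 65 to 75 mm over it.
- nest_hole (a point): Centre of the lower mouth of the nest's vertical through hole, at the underside, on the nest's z axis; hole 13 mm in diameter with a 3 mm chamfer, through the 12 mm aluminium floor into the pocket above. Axes as the nest's.
- nest_top (a point): Centre of the pocket's open mouth, at the level of the nest's top (112 mm above its origin). Square pocket 39 mm wide, 30 mm deep. Two brass spring pads near the top of its y walls pinch the knob with about 7 N each: moving it up takes 5 to 12 N all the way, and it stays at the height where it is left while still between the pads.
- knob: The stuck knob: pale wooden cylinder 36 mm in diameter, 28 mm tall, two dark bands, brass dot on top, about 45 g. Origin at the centre of its underside, z up. At the start it stands on the pocket floor, its top 2 mm below the nest's top; with the tool fully home it is raised by 22 mm and stands 20 mm proud of the nest.
- tool: Loose knockout tool standing on the bench, 0.36 to 0.54 kg. Origin: underside of the foot, on the handle's axis; x from handle to rod, z up; at the start x points away from the robot, yaw -0.5 to 0.5 rad. Red foot 120 x 44 x 14 mm (x = -22.5 to 97.5 mm). Upright wooden handle 20 x 20 mm square on the z axis, z = 14 to 165 mm. Upright steel rod at x = 75 mm, its tip at z = 56 mm.
- tool_shoulder (a point): Centre of the flat top of the tool's collar (24 mm in diameter), 22 mm above the foot's underside, at x = 75 mm of the tool; the rod, 10 mm in diameter with a round tip, stands 34 mm above it; meets nest_hole when the rod is fully home. Axes as the tool's.
- tool_grip (a point): Point on the handle's axis, 148 mm above the foot's underside and 17 mm below the handle's top: a good place to grip, either way across the square handle. Axes as the tool's.
- tray: Fixed blue open tray, 220 mm (x) by 110 mm (y), 22 mm tall, walls and floor 6 mm. Origin at the centre of its underside, z up. One finished knob stands in it on its +x half, near x = 55 mm; the -x half is empty.
- knob2: Bystander: the finished knob already standing in the tray, same as knob; leave alone.
- glue: Bystander: yellow glue bottle, 52 mm across, 150 mm tall, on the bench; leave alone.
- wax: Bystander: amber wax jar, 72 mm across, 60 mm tall, on the bench; leave alone.
- tape: Bystander: roll of paper tape lying flat, 90 mm across, 25 mm tall, on the bench; leave alone.
- driver: Bystander: screwdriver lying on the bench; leave alone.
- mallet: Bystander: hammer lying on the bench; leave alone.
- offcut: Bystander: board offcut 160 x 50 x 20 mm lying on the bench; leave alone.

How it is judged:
On the way, in this order (a step that is already met when the one before it is completed fails the run):
1. the tool's rod is up through the hole from below, its collar within 2 mm of the nest's underside and pressing on it with over 4 N, held for 0.4 s (z of tool_shoulder in the frame of nest_hole above -0.002 m and horizontal distance between tool_shoulder and nest_hole below 0.005 m and contact force between tool and nest above 4 N), for 0.4 s.
2. the knob stays raised at least 16 mm in the nest's pocket while the tool, let go, stands upright on the bench with its rod over 60 mm from the hole (angle between tool's own z axis and vertical below 0.08 rad and height (world z) of tool below 0.004 m and horizontal distance between tool_shoulder and nest_hole above 0.06 m and linear speed of tool below 0.02 m/s and z of knob in the frame of nest above 0.098 m and horizontal distance between knob and nest_hole below 0.006 m and contact force between the fingers and tool below 0.1 N), for 0.2 s.
At the end, for the whole second after the job is handed in: The knob stands upright (within 0.08 rad) and at rest on the floor of the tray, inside its walls; the tool stands upright and at rest on the bench, its rod over 60 mm from the nest's hole (x of knob in the frame of tray between -0.09 and 0.09 m and y of knob in the frame of tray between -0.04 and 0.04 m and z of knob in the frame of tray below 0.01 m and angle between each of knob, tool's own z axis and vertical below 0.08 rad and linear speed of each of knob, tool below 0.02 m/s and height (world z) of tool below 0.004 m and horizontal distance between tool_shoulder and nest_hole above 0.06 m); the robot touches nothing.
It fails at once if the tool bears on the nest with more than 30 N (contact force between tool and nest above 30 N).
It fails at once if the knob is rammed down in the tray (over 40 N) (contact force between knob and tray above 40 N).
It fails at once if the knob is dropped into the tray (falls into it faster than 0.6 m/s) (linear speed of knob above 0.6 m/s and horizontal distance between knob and tray below 0.1 m and z of knob in the frame of tray below 0.025 m).
It fails at once if the robot itself hits the nest with more than 15 N (contact force between any of the fingers, the arm and nest above 15 N).
It fails at once if a bystander is moved by more than 15 mm (distance of any of knob2, glue, wax, tape, driver, mallet, offcut from where it was at the start of the episode above 0.015 m).
It also fails if it takes over 72 s, if anything falls off the work surface, if the arm or the gripper's body presses on something with over 40 N, if the wrist force passes 120 N, or if a joint passes its speed limit or range.

### The arm

A 7-joint arm with a two-finger parallel gripper is mounted at the origin on the work surface. World frame = base frame: x ahead of the robot, y to its left, z up, the work surface at z = 0. Lengths are in m, angles in rad, forces in N, time in s.
With the tool pointing down it reaches from about 0.425 to 0.875 m from the base axis. Payload 4.7 kg.
Tool frame: the origin (TCP) lies midway between the tips of the shut fingers; the grasp point (between the pads) lies 19 mm behind it; z points along the fingers, y is the line along which they close (so a half turn about z gives the same grasp; the last joint's range is limited). The gripper opens to 87 mm and grips with 3 to 60 N. Pads are 19 mm wide; open, the fingers measure 117 mm over their backs; the gripper's body (75 mm by 190 mm) begins 51 mm behind the grasp point.
Start: joints at [1.195, 0.321, -0.07, 1.45, 0.023, 1.371, -0.057], TCP at [0.247, -0.601, 0.223] pointing down, gripper open.
Joint ranges: [-2.86, 2.86], [-0.3, 2.09], [-1.38, 1.24], [0.06, 2.45], [-1.56, 4.7], [0.09, 2.05], [-2.69, 2.69]. Speed limits (rad/s): [2.57, 2.57, 3.14, 3.14, 3.14, 3.14, 3.14].

### API

Orientations are given as a rotation vector (axis times angle).
In Python, from bench import ctrl gives the robot as it stands. The module is installed in compiled form; this text tells all that it offers.
- The arm moves only by the shell command python3 -m handwheel 'ROWS' [FORCE]. ROWS is JSON, a list of rows, each a list of 7 numbers: the finger opening in m, from 0 to 0.087, then the shift along the tool's x, y, z in m, then the turn, a rotation vector about the tool's x, y, z in degrees. A call has 1 to 12 rows; each row shifts and turns the commanded pose from where the row before left it, along the tool's axes as they then stand; what a row does not reach is not made up. A row lasts 1/8 s, in which the tool goes at most 62.5 mm and 10.7 degrees, less where a joint would pass 70% of its speed; a pose out of reach is approached as far as the arm can. A call is refused whole if a number of a shift passes 0.0625 or a number of a turn 10.7, either way. A call with a gripper value outside its range is refused whole. The fingers move at their own pace and stop on an object; FORCE is the grip in N (left out, the last holds). Time passes only in rows, so rows that do not move let the fingers close. It gives the time, the measured TCP pose, the force, the opening and the grip force at its end, in the units of the state.
- ctrl.get_state(): the state, without advancing time (a new reading comes with each control period).
- ctrl.get_image(name): name is "side" or "top"; returns (picture, depth): 400x640x3 uint8, blue, green, red; 400x640 float32, m along the optical axis (not along the pixel's ray), 0 where there is no reading.
- ctrl.camera_info(name): a dict with "intrinsics" (3x3 intrinsics, pixels), "R" (3x3) and "t" (3): a world point X has camera coordinates R X + t. Camera axes: x right, y down, z forward; pixel columns grow to the right and rows downward; lengths in m; the calibration is good to about 2 mm. A picture is of the moment at which its call begins. camera_info takes no time and is no camera call.
- ctrl.close_job(): hands the job in; it is judged then, once.
The state is a dict: "time": time; "joint_positions": joint angles; "qd": joint speeds; "joint_torque": joint torques, N m; "position": TCP position; "tool_rot": TCP orientation; "ft_force": force on the tool from outside, world axes, zero at the start; "torque": the same for the moment, N m; "grip_width": opening from 0.0 (shut) to 1.0 (fully open); "grip_force": force on a finger pad.
Only numpy, scipy, OpenCV 4.12 (cv2) and the standard library are available. Lean on these libraries where they do the work, as an engineer would, in place of code of your own. Each camera call takes 0.05 s, during which the arm holds its last target. There are 200 camera calls.

## Working session

There is one attempt and no reset: what is moved stays moved. The work goes in short steps, Python scripts to look and compute and a shell command to move; the robot and the scene stay as the last step left them, time stands still between calls to the robot, and variables do not carry over. Pictures are saved under pics/ and viewed, at most 10 in all, crops included, and the job is handed in when it is done.

```bash
mkdir -p pics; cat > h.py <<'E'
import numpy as np, cv2
from bench import ctrl
from scipy.spatial.transform import Rotation as Rn
def cam(n):
    c=ctrl.camera_info(n); return np.array(c["intrinsics"]),np.array(c["R"]),np.array(c["t"])
def pts(n,depth):
    K,R,t=cam(n); v,u=np.mgrid[0:400,0:640]
    P=np.stack([(u-K[0,2])/K[0,0]*depth,(v-K[1,2])/K[1,1]*depth,depth],-1)
    return (P-t)@R
def ray(n,uv,z):
    K,R,t=cam(n); d=R.T@np.linalg.inv(K)@np.array([uv[0],uv[1],1.]); o=-R.T@t
    return o+d*(z-o[2])/d[2]
E
python3 - <<'E'
from h import *
s=ctrl.get_state(); print(s)
for n in("side","top"):
    i,d=ctrl.get_image(n); cv2.imwrite(f"pics/{n}0.png",i); np.savez(f"{n}0.npz",i=i,d=d); K,R,t=cam(n); print(n,K,R,-R.T@t)
E
```

```text
{'time': 0.0, 'joint_positions': array([ 1.19507119,  0.32184945, -0.07007716,  1.45166524,  0.02257907,
        1.37078688, -0.05689725]), 'qd': array([ 0.00150242, -0.00038803, -0.00129654,  0.00096827,  0.0002563 ,
        0.00074839,  0.00146962]), 'joint_torque': array([-7.03760088e-04, -4.91291249e+01, -4.03955765e-01, -3.12526810e+01,
       -6.40013977e-02,  4.38993413e-02,  1.84919872e-04]), 'position': array([ 0.24676579, -0.60074543,  0.22144917]), 'tool_rot': array([-3.08026513e+00, -6.08137543e-01,  7.05605523e-04]), 'ft_force': array([-0.8217803 ,  1.17473797,  0.10424359]), 'torque': array([ 0.02901274,  0.01867654, -0.027051  ]), 'grip_force': 0.0, 'grip_width': 1.0038186305527377}
side [[396.37808721   0.         313.91140838]
 [  0.         396.37808721 195.6642902 ]
 [  0.           0.           1.        ]] [[ 0.9979387  -0.06407276  0.00361036]
 [-0.04533101 -0.7436218  -0.667062  ]
 [ 0.04542525  0.66552333 -0.74499345]] [ 0.47867683 -0.86366238  1.04444649]
top [[405.27988563   0.         319.51151658]
 [  0.         405.27988563 205.91411989]
 [  0.           0.           1.        ]] [[-0.01177377 -0.99965323 -0.02355398]
 [-0.99553131  0.01392591 -0.09339952]
 [ 0.09369514  0.02234906 -0.99535006]] [ 0.44721609 -0.01664458  1.22272792]
```

View pics/side0.png

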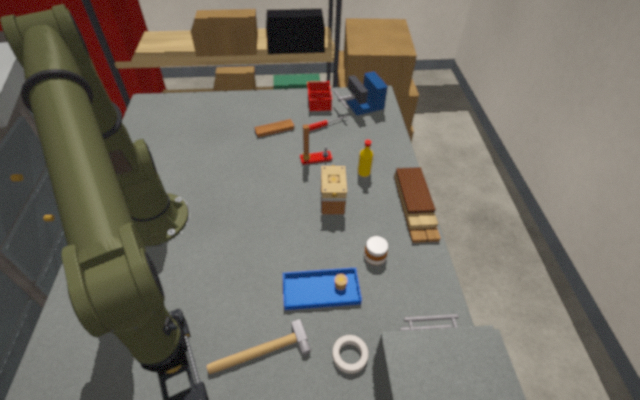

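View pics/top0.png

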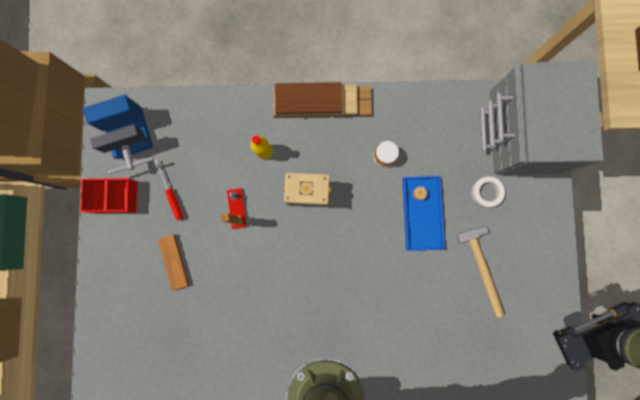

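The side view shows the nest at about (334,188), the tool's foot at (316,158) and the handle at (306,143), and the tray at (321,288). The top view shows the nest at (306,188), the foot at (237,208), the handle top at about (228,218), and the tray at (424,213) with knob2 at (421,193). Next I'll measure them using depth and colour masks.

```bash
cat > meas.py <<'E'
from h import *
def rect(xy):
    (c,(w,h),a)=cv2.minAreaRect((xy*1000).astype(np.float32)); return np.round(c,1),np.round((w,h),1),round(a,1)
if __name__=="__main__":
  for n in("top","side"):
    f=np.load(f"{n}0.npz"); i,d=f["i"],f["d"]; P=pts(n,d); hsv=cv2.cvtColor(i,cv2.COLOR_BGR2HSV); H,S,V=cv2.split(hsv)
    ok=d>0; X,Y,Z=P[...,0],P[...,1],P[...,2]
    print(n,"bench z",np.median(Z[ok&(abs(X-.5)<.1)&(abs(Y+.1)<.03)]))
    near=ok&(X>.3)&(X<.75)
    red=near&((H<6)|(H>174))&(S>170)&(V>70)&(Z<.04)&(Y>.1)&(Y<.3)
    m=cv2.connectedComponentsWithStats(red.astype(np.uint8)); 
    for k in range(1,m[0]):
        if m[2][k,4]>20:
            q=P[m[1]==k]; print(" red",m[2][k],rect(q[:,:2]),"z",np.percentile(q[:,2],[10,50,90]).round(4))
    blue=near&(H>100)&(H<125)&(S>150)
    q=P[blue&(Y<0)]; print(" blue",rect(q[:,:2]),"z",np.percentile(q[:,2],[2,50,98]).round(4))
    nt=near&(Z>.095)&(Z<.13)&(abs(Y-.03)<.1)&(X>.4)
    q=P[nt]; print(" nest top",len(q),rect(q[:,:2]),"z",np.percentile(q[:,2],[10,50,90]).round(4))
    # pixel-plane version: tan mask
    hd=near&(Z>.03)&(Y>.13)&(Y<.3)&(X<.56)&(X>.4)
    q=P[hd]; print(" handle",len(q),"z",np.percentile(q[:,2],[2,50,98]).round(4))
    q=P[hd&(Z>.15)]; 
    if len(q): print("  top",len(q),q.mean(0).round(4),rect(q[:,:2]))
    kn=near&(Z>.02)&(Z<.06)&(Y<-.1)&(Y>-.4)&(X>.4)&(X<.62)&(H<30)&(S>60)
    q=P[kn]; print(" knob2",len(q),rect(q[:,:2]),"z",np.percentile(q[:,2],[10,50,90]).round(4))
  for n,(a,b,c,e) in {"top":(205,145,345,255),"side":(280,110,390,225)}.items():
    i=np.load(f"{n}0.npz")["i"][b:e,a:c]; j=cv2.resize(i,None,fx=4,fy=4,interpolation=cv2.INTER_CUBIC); cv2.imwrite(f"pics/{n}c.png",j)
E
python3 meas.py
python3 - <<'E'
import cv2,numpy as np
a=cv2.imread('pics/topc.png');b=cv2.imread('pics/sidec.png');print(a.shape,b.shape)
h=460;o=np.zeros((h,1000,3),np.uint8);o[:a.shape[0],:a.shape[1]]=a;o[:b.shape[0],560:560+b.shape[1]]=b
cv2.imwrite('pics/both.png',cv2.resize(o,(800,368),interpolation=cv2.INTER_AREA))
E
```

```text
top bench z 0.0003997928500979857
 red [227 189  19  39 360] (array([558.1, 261.3]), array([115.4,  42.4]), 8.7) z [0.0111 0.0143 0.0177]
 blue (array([ 536.9, -299.9]), array([215.5, 117.8]), 1.2) z [0.0016 0.0072 0.0245]
 nest top 1261 (array([603.5,  45.6]), array([129.1,  81.1]), 86.8) z [0.108  0.1115 0.1141]
 handle 175 z [0.0327 0.1327 0.1682]
  top 71 [0.5222 0.2565 0.1639] (array([522.4, 257.5]), array([19. , 20.1]), 0.1)
 knob2 111 (array([ 593.8, -285. ]), array([31.3, 32.5]), 45.9) z [0.0314 0.0346 0.0374]
side bench z -0.0006463635704795221
 red [301 153  30  11 181] (array([560.1, 255.7]), array([114.8,  42.2]), 9.9) z [0.0062 0.0125 0.0159]
 blue (array([ 538.6, -300.4]), array([214.3, 110.1]), 1.2) z [0.0015 0.0063 0.0224]
 nest top 724 (array([603.4,  42.9]), array([134.8,  79.9]), 86.1) z [0.105  0.1098 0.1125]
 handle 201 z [0.0326 0.1092 0.1655]
  top 43 [0.5227 0.2526 0.16  ] (array([522.2, 256.1]), array([19.7, 30.6]), 11.2)
 knob2 115 (array([ 596.1, -287.9]), array([36.4, 26.2]), 84.0) z [0.0261 0.0333 0.0358]
(440, 560, 3) (460, 440, 3)
```

View pics/both.png

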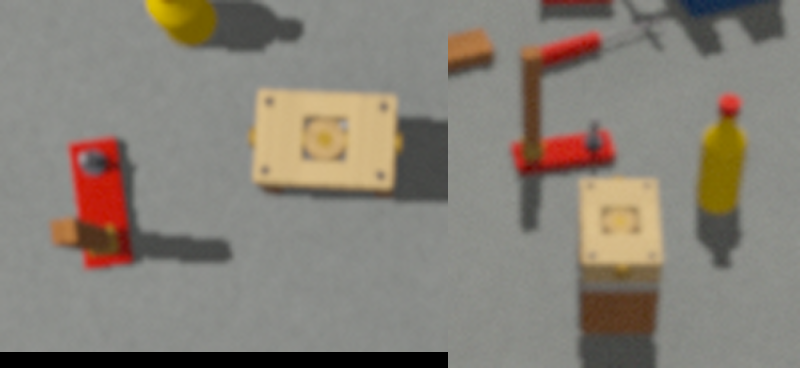

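The crop shows the rod on the foot's far end, at (93,160) in the crop. The nest's pocket with the knob is at (325,138), and the pocket in the side crop is at (620,221). The tool's yaw is about +9°, its handle axis is at about (0.522, 0.255), and the nest centre is at about (0.603, 0.045) with yaw about −3.5° and top about 0.111. I'll grip across the tool's x faces, because that holds the off-axis push better, and start moving now.

```bash
cat > plan.py <<'E'
import sys; from h import *
# plan.py x y z yawdeg(of TCP y axis; mod 180) nrows : print rows' tool-axis steps from the measured pose
def go(x,y,z,yaw,n,s=None):
    s=s or ctrl.get_state(); R0=Rn.from_rotvec(s["tool_rot"]); p=np.array(s["position"])
    a=np.radians(yaw); yv=np.array([np.cos(a),np.sin(a),0])
    if yv@R0.as_matrix()[:,1]<0: yv=-yv
    T=Rn.from_matrix(np.column_stack([np.cross(yv,[0,0,-1]),yv,[0,0,-1]]))
    w=(R0.inv()*T).as_rotvec()/n; step=(np.array([x,y,z])-p)/n; R=R0
    for k in range(n):
        print([*np.round(R.inv().apply(step),4).tolist(),*np.round(np.degrees(w),1).tolist()]); R=R*Rn.from_rotvec(w)
if __name__=="__main__":
    v=list(map(float,sys.argv[1:])); go(*v[:4],int(v[4]))
E
python3 plan.py .56 -.28 .27 9.3 11
```

```text
[0.0374, -0.0162, -0.0044, -0.0, -0.0, -7.0]
[0.0391, -0.0115, -0.0044, -0.0, -0.0, -7.0]
[0.0402, -0.0066, -0.0044, -0.0, -0.0, -7.0]
[0.0407, -0.0017, -0.0044, -0.0, -0.0, -7.0]
[0.0406, 0.0033, -0.0044, -0.0, -0.0, -7.0]
[0.0399, 0.0082, -0.0044, -0.0, -0.0, -7.0]
[0.0386, 0.013, -0.0044, -0.0, -0.0, -7.0]
[0.0367, 0.0176, -0.0044, -0.0, -0.0, -7.0]
[0.0343, 0.022, -0.0044, -0.0, -0.0, -7.0]
[0.0314, 0.026, -0.0044, -0.0, -0.0, -7.0]
[0.028, 0.0296, -0.0044, -0.0, -0.0, -7.0]
```

```bash
python3 -m handwheel '[[0.087,0.037,-0.016,-0.0044,0,0,-7],[0.087,0.039,-0.0115,-0.0044,0,0,-7],[0.087,0.040,-0.0066,-0.0044,0,0,-7],[0.087,0.041,-0.0017,-0.0044,0,0,-7],[0.087,0.041,0.0033,-0.0044,0,0,-7],[0.087,0.040,0.0082,-0.0044,0,0,-7],[0.087,0.0386,0.013,-0.0044,0,0,-7],[0.087,0.0367,0.0176,-0.0044,0,0,-7],[0.087,0.0343,0.022,-0.0044,0,0,-7],[0.087,0.0314,0.026,-0.0044,0,0,-7],[0.087,0.028,0.03,-0.0044,0,0,-7]]' 50; python3 plan.py .522 .255 .24 9.3 11
```

```text
time: 1.48
position: [0.5608, -0.2794, 0.2706]
tool_rot: [-2.028, -2.398, 0.001]
ft_force: [1.3, -0.4, 0.0]
grip_width: 1.001
grip_force: 0.0
[0.0485, 0.0046, 0.0028, -0.0, -0.0, 0.0]
[0.0485, 0.0046, 0.0028, -0.0, -0.0, 0.0]
[0.0485, 0.0045, 0.0028, -0.0, -0.0, 0.0]
[0.0485, 0.0045, 0.0028, -0.0, -0.0, 0.0]
[0.0485, 0.0045, 0.0028, -0.0, -0.0, 0.0]
[0.0485, 0.0045, 0.0028, -0.0, -0.0, 0.0]
[0.0485, 0.0045, 0.0028, -0.0, -0.0, 0.0]
[0.0485, 0.0044, 0.0028, -0.0, -0.0, 0.0]
[0.0485, 0.0044, 0.0028, -0.0, -0.0, 0.0]
[0.0485, 0.0044, 0.0028, -0.0, -0.0, 0.0]
[0.0485, 0.0044, 0.0028, -0.0, -0.0, 0.0]
```

```bash
python3 -m handwheel '[[0.087,0.0485,0.0045,0.0028,0,0,0],[0.087,0.0485,0.0045,0.0028,0,0,0],[0.087,0.0485,0.0045,0.0028,0,0,0],[0.087,0.0485,0.0045,0.0028,0,0,0],[0.087,0.0485,0.0045,0.0028,0,0,0],[0.087,0.0485,0.0045,0.0028,0,0,0],[0.087,0.0485,0.0045,0.0028,0,0,0],[0.087,0.0485,0.0045,0.0028,0,0,0],[0.087,0.0485,0.0045,0.0028,0,0,0],[0.087,0.0485,0.0045,0.0028,0,0,0],[0.087,0.0485,0.0045,0.0028,0,0,0],[0.087,0,0,0,0,0,0]]'
cat > nest.py <<'E'
from h import *
from meas import rect
# nest centre/yaw: top face seen on the plane of its measured height, side screws removed by opening; far views unobstructed (first pictures)
for n in("top","side"):
    f=np.load(f"{n}0.npz"); i,d=f["i"],f["d"]; P=pts(n,d); X,Y,Z=np.moveaxis(P,-1,0); H,S,V=cv2.split(cv2.cvtColor(i,cv2.COLOR_BGR2HSV))
    m=((Z>.1)&(Z<.13)&(abs(Y-.045)<.09)&(abs(X-.6)<.07)).astype(np.uint8)
    m=cv2.morphologyEx(m,cv2.MORPH_CLOSE,np.ones((5,5))); m=cv2.morphologyEx(m,cv2.MORPH_OPEN,np.ones((11,11)))
    c=max(cv2.findContours(m,0,2)[0],key=cv2.contourArea)[:,0]
    q=np.array([ray(n,p,.111)[:2] for p in c]); print(n,"top face",rect(q))
    M=cv2.moments(m,True); print("  centroid",ray(n,(M['m10']/M['m00'],M['m01']/M['m00']),.111).round(4))
    # pocket: dark ring round the knob
    g=(V<130)&((X-.603)**2+(Y-.045)**2<.032**2)&(Z>.06)
    c=np.argwhere(g)[:,::-1]; q=np.array([ray(n,p,.109)[:2] for p in c]); print("  dark",len(c),rect(q) if len(c)>4 else "")
    b=(S>0)&((X-.603)**2+(Y-.045)**2<.01**2); print("  centre z",np.median(Z[b]).round(4))
E
python3 nest.py
python3 - <<'E'
from h import *
i,d=ctrl.get_image("top"); cv2.imwrite("pics/t1.png",cv2.resize(i[130:290,180:380],None,fx=3,fy=3))
i,d=ctrl.get_image("side"); cv2.imwrite("pics/s1.png",cv2.resize(i[60:240,240:400],None,fx=3,fy=3))
a=cv2.imread("pics/t1.png");b=cv2.imread("pics/s1.png");o=np.zeros((540,1080,3),np.uint8);o[:480,:600]=a;o[:,600:]=b;cv2.imwrite("pics/both1.png",cv2.resize(o,(800,400)))
print(ctrl.get_state()["position"])
E
```

```text
time: 2.98
position: [0.5201, 0.2593, 0.2396]
tool_rot: [-2.021, -2.401, -0.001]
ft_force: [0.1, 0.6, -0.5]
grip_width: 0.997
grip_force: 0.0
top top face (array([603.7,  45.3]), array([122.2,  81. ]), 89.1)
  centroid [0.6032 0.0451 0.111 ]
  dark 0 
  centre z 0.1098
side top face (array([602.9,  37.3]), array([129. ,  79.2]), 85.6)
  centroid [0.602  0.0353 0.111 ]
  dark 0 
  centre z 0.1084
[0.52229373 0.25409174 0.23958061]
```

View pics/both1.png

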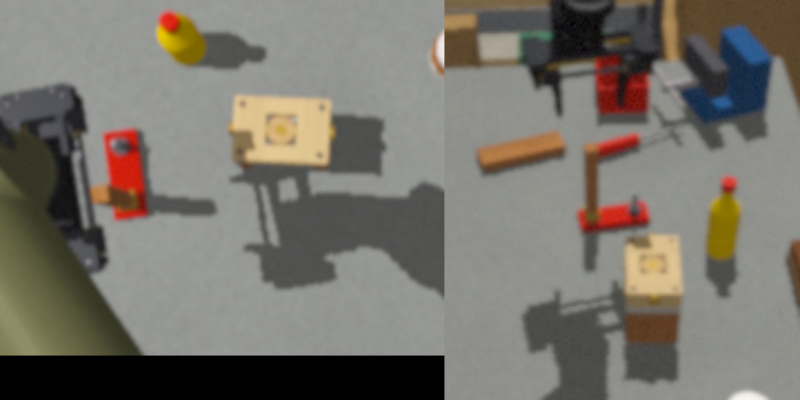

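The gripper hovers over the handle with its fingers on either side, seen in the side crop at (560,100) and (650,100) with the handle top at (590,150). I'll descend and close.

```bash
python3 -m handwheel '[[0.087,0,0,0.03,0,0,0],[0.087,0,0,0.03,0,0,0],[0.087,0,0,0.03,0,0,0],[0.087,0,0,0.02,0,0,0],[0.087,0,0,0,0,0,0],[0.02,0,0,0,0,0,0],[0.01,0,0,0,0,0,0],[0.01,0,0,0,0,0,0],[0.01,0,0,0,0,0,0],[0.01,0,0,0,0,0,0],[0.01,0,0,0,0,0,0],[0.01,0,0,0,0,0,0]]' 50
python3 - <<'E'
from h import *
s=ctrl.get_state(); print(s["position"],s["grip_width"]*87,s["grip_force"],Rn.from_rotvec(s["tool_rot"]).as_matrix()[:,1])
for n in("top","side"):
    i,d=ctrl.get_image(n);np.savez(f"{n}1.npz",i=i,d=d)
    P=pts(n,d);H,S,V=cv2.split(cv2.cvtColor(i,cv2.COLOR_BGR2HSV));X,Y,Z=np.moveaxis(P,-1,0)
    r=((H<6)|(H>174))&(S>170)&(V>70)&(Z<.04)&(Z>.003)&(abs(X-.55)<.1)&(abs(Y-.255)<.08)
    q=P[r]; from meas import rect; print(n,len(q),rect(q[:,:2]))
E
```

```text
time: 4.58
position: [0.5226, 0.2541, 0.1301]
tool_rot: [2.033, 2.395, -0.0]
ft_force: [-0.4, -0.8, 0.4]
grip_width: 0.286
grip_force: 0.0
[0.52259059 0.25409413 0.13006946] 24.91076165335752 0.0 [ 9.86749187e-01  1.62253000e-01 -8.22717324e-05]
top 250 (array([559.4, 255.3]), array([116.6,  32.5]), 10.4)
side 170 (array([560.5, 258.6]), array([111.6,  47.6]), 7.2)
```

```bash
python3 -m handwheel '[[0.005,0,0,0,0,0,0],[0.005,0,0,0,0,0,0],[0.005,0,0,0,0,0,0],[0.005,0,0,0,0,0,0]]' 55; python3 -m handwheel '[[0.005,0,0,-0.004,0,0,0],[0.005,0,0,-0.004,0,0,0],[0.005,0,0,0,0,0,0],[0.005,0,0,0,0,0,0]]'
```

```text
time: 5.18
position: [0.5227, 0.2542, 0.1301]
tool_rot: [2.033, 2.395, 0.0]
ft_force: [0.7, 0.5, -0.4]
grip_width: 0.227
grip_force: 54.9
time: 5.68
position: [0.5224, 0.2539, 0.1379]
tool_rot: [-2.033, -2.395, 0.001]
ft_force: [-0.1, -0.6, -5.5]
grip_width: 0.225
grip_force: 54.9
```

```bash
python3 plan.py .446 .053 .1375 -3 8
```

```text
[-0.0232, -0.0135, 0.0001, -0.0, 0.0, 1.5]
[-0.0236, -0.0129, 0.0001, -0.0, 0.0, 1.5]
[-0.0239, -0.0122, 0.0001, -0.0, 0.0, 1.5]
[-0.0242, -0.0116, 0.0001, -0.0, 0.0, 1.5]
[-0.0246, -0.0109, 0.0001, -0.0, 0.0, 1.5]
[-0.0248, -0.0103, 0.0001, -0.0, 0.0, 1.5]
[-0.0251, -0.0096, 0.0001, -0.0, 0.0, 1.5]
[-0.0254, -0.0089, 0.0001, -0.0, 0.0, 1.5]
```

```bash
python3 -m handwheel '[[0.005,-0.0232,-0.0135,0,0,0,1.5],[0.005,-0.0236,-0.0129,0,0,0,1.5],[0.005,-0.0239,-0.0122,0,0,0,1.5],[0.005,-0.0242,-0.0116,0,0,0,1.5],[0.005,-0.0246,-0.0109,0,0,0,1.5],[0.005,-0.0248,-0.0103,0,0,0,1.5],[0.005,-0.0251,-0.0096,0,0,0,1.5],[0.005,-0.0254,-0.0089,0,0,0,1.5],[0.005,0,0,0,0,0,0],[0.005,0,0,0,0,0,0]]'
cat > look.py <<'E'
from h import *; import sys
from meas import rect
s=ctrl.get_state(); p=s["position"]; R=Rn.from_rotvec(s["tool_rot"]).as_matrix(); print("tcp",np.round(p,4),"y axis",R[:,1].round(4),"z",R[:,2].round(3),"f",np.round(s["ft_force"],1))
a=np.degrees(np.arctan2(R[1,1],R[0,1])); tag=sys.argv[1]
for n in("top","side"):
    i,d=ctrl.get_image(n);np.savez(f"{n}{tag}.npz",i=i,d=d); cv2.imwrite(f"pics/{n}{tag}.png",i)
    P=pts(n,d);H,S,V=cv2.split(cv2.cvtColor(i,cv2.COLOR_BGR2HSV));X,Y,Z=np.moveaxis(P,-1,0)
    r=((H<6)|(H>174))&(S>150)&(V>50)&(Z<.06)&(Z>.003)&(abs(X-p[0]-.04)<.1)&(abs(Y-p[1])<.08)
    q=P[r]; 
    if len(q)>20: print(n,"foot",len(q),rect(q[:,:2]),"z",np.median(q[:,2]).round(4),"rod side end",q[:,0].max().round(4))
    m=(Z>.1)&(Z<.122)&(abs(Y-.045)<.075)&(abs(X-.6)<.05)&(S>50)&(S<160)&(V>120); q=P[m]; print(n,"nest",len(q),rect(q[:,:2]),q.mean(0).round(4))
E
python3 look.py 2
python3 - <<'E'
import cv2,numpy as np
a=cv2.imread('pics/top2.png')[150:270,240:380];b=cv2.imread('pics/side2.png')[110:230,250:390]
cv2.imwrite('pics/both2.png',cv2.resize(np.hstack([a,b]),(800,343),interpolation=cv2.INTER_CUBIC))
E
```

```text
time: 6.92
position: [0.4468, 0.0536, 0.1383]
tool_rot: [2.272, 2.17, 0.001]
ft_force: [-0.1, 0.7, -5.4]
grip_width: 0.222
grip_force: 55.0
tcp [0.4468 0.0536 0.1383] y axis [ 9.99e-01 -4.58e-02  6.00e-04] z [ 0.001  0.    -1.   ] f [-0.1  0.7 -5.4]
top nest 1236 (array([603.7,  45.6]), array([129.3,  80.4]), 86.6) [0.6031 0.0449 0.1113]
side foot 267 (array([486.6,  63.2]), array([ 47.7, 112.5]), 88.5) z 0.0207 rod side end 0.5434
side nest 695 (array([603.1,  43.7]), array([135.1,  80. ]), 86.7) [0.6027 0.0383 0.1097]
```

View pics/both2.png

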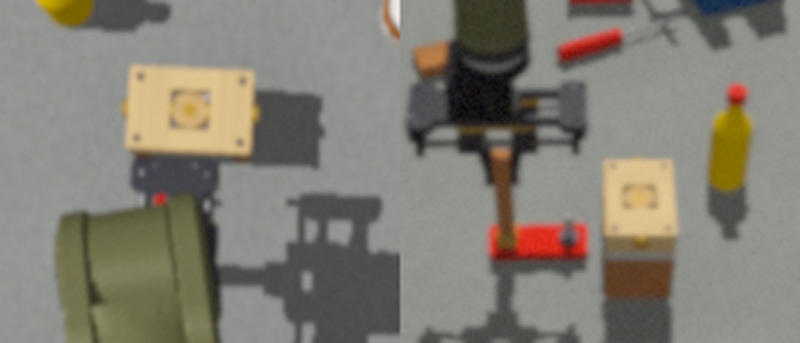

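The top view shows the nest at (190,110) in the crop, with the arm hiding the tool. The side view shows the foot at (538,240), the rod at (568,235) and the nest top at (640,195). The foot and nest y values from noisy depth disagree by a few mm, so I'll measure edges by ray casting onto planes.

```bash
cat > edge.py <<'E'
from h import *
from meas import rect
def foot(n,tag,h,cx,cy,yaw):
    f=np.load(f"{n}{tag}.npz"); i,d=f["i"],f["d"]; P=pts(n,d); X,Y,Z=np.moveaxis(P,-1,0)
    B,G,Rd=[c.astype(int) for c in cv2.split(i)]
    m=((Rd-np.maximum(B,G)>50)&(abs(X-cx)<.09)&(abs(Y-cy)<.06)).astype(np.uint8)
    big=cv2.resize(m*255,None,fx=4,fy=4,interpolation=cv2.INTER_CUBIC)>127
    v,u=np.nonzero(big); u=(u+.5)/4-.5; v=(v+.5)/4-.5
    a=np.radians(yaw); ex=np.array([np.cos(a),np.sin(a)]); ey=np.array([-ex[1],ex[0]])
    out={}
    for nm,z in(("hi",h+.014),("lo",h)):
        q=np.array([ray(n,p,z)[:2] for p in zip(u,v)])
        s,t=q@ex,q@ey; b=np.round((s-(s.min()))/.004).astype(int)
        # median over slices of extreme y
        mx=[t[b==k].max() for k in range(b.max())]; mn=[t[b==k].min() for k in range(b.max())]
        bt=np.round((t-t.min())/.004).astype(int)
        sx=[s[bt==k].max() for k in range(bt.max())]; sn=[s[bt==k].min() for k in range(bt.max())]
        out[nm]=(np.median(mn),np.median(mx),np.median(sn),np.median(sx))
    print(n,tag,len(u),{k:np.round(np.array(w)*1000,1) for k,w in out.items()})
    t=(out["lo"][0]+out["hi"][1])/2; print("  width y",round(1e3*(out["hi"][1]-out["lo"][0]),1),"(44)  len",round(1e3*(out["hi"][3]-out["hi"][2]),1),"(120)")
    s=(out["hi"][2]+out["hi"][3])/2
    c=s*ex+t*ey; print("  foot centre",c.round(4),"handle axis",(c-.0375*ex).round(4),"rod",(c+.0375*ex).round(4))
if __name__=="__main__":
    foot("top",0,0,.559,.258,9.3); foot("side",0,0,.559,.258,9.3); foot("side",2,.008,.484,.055,-2.6)
    f=np.load("top0.npz")
    for n,tag in(("top",0),("side",0),("side",2),("top",2)):
        f=np.load(f"{n}{tag}.npz"); i,d=f["i"],f["d"]; P=pts(n,d); X,Y,Z=np.moveaxis(P,-1,0); H,S,V=cv2.split(cv2.cvtColor(i,cv2.COLOR_BGR2HSV))
        m=((S>50)&(V>105)&(abs(X-.603)<.055)&(abs(Y-.04)<.085)&(Z>.085)).astype(np.uint8)
        big=(cv2.resize(m*255,None,fx=4,fy=4,interpolation=cv2.INTER_CUBIC)>127).astype(np.uint8)
        big=cv2.morphologyEx(cv2.morphologyEx(big,cv2.MORPH_CLOSE,np.ones((25,25))),cv2.MORPH_OPEN,np.ones((45,45)))
        v,u=np.nonzero(big); q=np.array([ray(n,((a+.5)/4-.5,(b+.5)/4-.5),.111)[:2] for a,b in zip(u[::2],v[::2])])
        r=rect(q); print(n,tag,"nest",r,"mean",q.mean(0).round(4),"x",[np.percentile(q[:,0],k).round(4) for k in(.5,99.5)],"y",[np.percentile(q[:,1],k).round(4) for k in(.5,99.5)])
E
python3 edge.py
```

```text
Traceback (most recent call last):
  File "edge.py", line 24, in <module>
    foot("top",0,0,.559,.258,9.3); foot("side",0,0,.559,.258,9.3); foot("side",2,.008,.484,.055,-2.6)
    ~~~~^^^^^^^^^^^^^^^^^^^^^^^^^
  File "edge.py", line 12, in foot
    q=np.array([ray(n,p,z)[:2] for p in zip(u,v)])
                ~~~^^^^^^^
  File "h.py", line 11, in ray
    K,R,t=cam(n); d=R.T@np.linalg.inv(K)@np.array([uv[0],uv[1],1.]); o=-R.T@t
          ~~~^^^
  File "h.py", line 5, in cam
    c=ctrl.camera_info(n); return np.array(c["intrinsics"]),np.array(c["R"]),np.array(c["t"])
ValueError: time passes only in moves, steps and waits
```

```bash
sed -i 's/^def cam/import functools\n@functools.cache\ndef cam/' h.py; python3 edge.py
```

```text
top 0 8654 {'hi': array([145. , 192.4, 533.7, 653.7]), 'lo': array([147.6, 195.5, 535. , 656. ])}
  width y 44.8 (44)  len 120.0 (120)
  foot centre [0.5584 0.2637] handle axis [0.5214 0.2576] rod [0.5954 0.2697]Traceback (most recent call last):
  File "edge.py", line 24, in <module>
    foot("top",0,0,.559,.258,9.3); foot("side",0,0,.559,.258,9.3); foot("side",2,.008,.484,.055,-2.6)
                                   ~~~~^^^^^^^^^^^^^^^^^^^^^^^^^^
  File "edge.py", line 17, in foot
    sx=[s[bt==k].max() for k in range(bt.max())]; sn=[s[bt==k].min() for k in range(bt.max())]
        ~~~~~~~~~~~~^^
    return umr_maximum(a, axis, None, out, keepdims, initial, where)
ValueError: zero-size array to reduction operation maximum which has no identity
```

```bash
python3 - <<'E'
s=open('edge.py').read()
s=s.replace("    big=cv2.resize(m*255","    L=cv2.connectedComponentsWithStats(m); m=(L[1]==1+np.argmax(L[2][1:,4])).astype(np.uint8)\n    big=cv2.resize(m*255",1)
s=s.replace("range(b.max())]","range(b.max()) if (b==k).any()]").replace("range(bt.max())]","range(bt.max()) if (bt==k).any()]")
open('edge.py','w').write(s)
E
python3 edge.py
```

```text
top 0 8002 {'hi': array([145. , 192. , 532.8, 654.3]), 'lo': array([147.6, 195.1, 533.8, 656.8])}
  width y 44.5 (44)  len 121.5 (120)
  foot centre [0.5583 0.2635] handle axis [0.5213 0.2574] rod [0.5953 0.2695]
side 0 4274 {'hi': array([133.1, 188.6, 534.7, 655.9]), 'lo': array([147.2, 203.8, 537.3, 660.8])}
  width y 41.4 (44)  len 121.2 (120)
  foot centre [0.5603 0.2619] handle axis [0.5233 0.2558] rod [0.5973 0.2679]
side 2 6010 {'hi': array([ 53.5, 112.4, 422.8, 543.4]), 'lo': array([ 65.7, 125.5, 421.6, 543.7])}
  width y 46.6 (44)  len 120.6 (120)
  foot centre [0.4866 0.067 ] handle axis [0.4492 0.0687] rod [0.5241 0.0653]
top 0 nest (array([602.4,  44.9]), array([124.5,  84.9]), 86.5) mean [0.6023 0.045 ] x [np.float64(0.5596), np.float64(0.6451)] y [np.float64(-0.0165), np.float64(0.1066)]
side 0 nest (array([602.2,  33.2]), array([140.9,  80.9]), 85.7) mean [0.6012 0.0311] x [np.float64(0.5596), np.float64(0.6438)] y [np.float64(-0.0368), np.float64(0.1031)]
side 2 nest (array([602. ,  31.1]), array([145.1,  80.9]), 85.7) mean [0.6012 0.0291] x [np.float64(0.5596), np.float64(0.6437)] y [np.float64(-0.0408), np.float64(0.1031)]
top 2 nest (array([602.6,  44.9]), array([124.5,  84.6]), 86.5) mean [0.6024 0.045 ] x [np.float64(0.5597), np.float64(0.6451)] y [np.float64(-0.0165), np.float64(0.1066)]
```

```bash
cat > handle.py <<'E'
from h import *
def proj(n,X):
    K,R,t=cam(n); c=K@(R@np.array(X)+t); return (c[:2]/c[2]).round(1)
def handle(n,tag,cx,cy):
    f=np.load(f"{n}{tag}.npz"); i,d=f["i"],f["d"]; P=pts(n,d); X,Y,Z=np.moveaxis(P,-1,0)
    B,G,Rd=[c.astype(int) for c in cv2.split(i)]
    m=(abs(X-cx)<.035)&(abs(Y-cy)<.04)&(Z>.045)&(Z<.15)&(Rd-B>25)
    print(n,tag,m.sum())
    for a in(.05,.07,.09,.11,.13):
        q=P[m&(abs(Z-a)<.01)]; 
        if len(q)>5: w=np.argwhere(m&(abs(Z-a)<.01)); print("  z",a,len(q),np.median(q,0).round(4),"uv",w.mean(0)[::-1].round(1))
if __name__=="__main__":
    handle("side",0,.522,.2565); handle("side",1,.522,.2565); handle("side",2,.447,.06); 
    for p in((.522,.2565),(.4468,.0536),(.4492,.0687)): print(p,[proj("side",[*p,z]).tolist() for z in(.05,.09,.13)])
E
python3 handle.py
```

```text
side 0 116
  z 0.05 15 [0.5241 0.2473 0.0525] uv [306.  151.2]
  z 0.07 22 [0.5241 0.2472 0.0703] uv [305.9 147.5]
  z 0.09 19 [0.5244 0.2464 0.0905] uv [306.1 143.4]
  z 0.11 25 [0.5246 0.2474 0.1118] uv [305.8 139. ]
  z 0.13 23 [0.5248 0.2478 0.13  ] uv [305.7 134.8]
side 1 124
  z 0.05 14 [0.5239 0.2481 0.0523] uv [305.9 151.3]
  z 0.07 22 [0.5241 0.2466 0.07  ] uv [306.  147.7]
  z 0.09 23 [0.5244 0.247  0.0903] uv [305.9 143.2]
  z 0.11 22 [0.5246 0.2469 0.1109] uv [305.8 139. ]
  z 0.13 29 [0.5248 0.2468 0.1327] uv [305.9 134.7]
side 2 121
  z 0.05 16 [0.4479 0.0547 0.052 ] uv [286.5 189.9]
  z 0.07 27 [0.4501 0.0539 0.0705] uv [286.8 186.1]
  z 0.09 17 [0.4475 0.0526 0.0905] uv [285.8 182.7]
  z 0.11 21 [0.449  0.0502 0.1102] uv [286.  178.9]
  z 0.13 22 [0.4481 0.049  0.1312] uv [285.4 175. ]
(0.522, 0.2565) [[305.4, 150.0], [305.2, 141.8], [305.1, 133.3]]
(0.4468, 0.0536) [[286.3, 190.6], [285.7, 182.5], [285.1, 174.0]]
(0.4492, 0.0687) [[286.9, 187.3], [286.3, 179.2], [285.7, 170.7]]
```

The side view shows that the tool swung about 4° about the grip axis, with the foot towards +y. I'll set it down, let it stand, re-grip it centred, and move more slowly.

```bash
python3 -m handwheel '[[0.005,0,0,0.003,0,0,0],[0.005,0,0,0.003,0,0,0],[0.005,0,0,0.002,0,0,0],[0.005,0,0,0.001,0,0,0],[0.04,0,0,0,0,0,0],[0.04,0,0,0,0,0,0],[0.04,0,0,0,0,0,0],[0.04,0,0,0,0,0,0]]'; python3 look.py 3; python3 - <<'E'
from edge import foot; from handle import handle
foot("side",3,0,.484,.06,-2.6); handle("side",3,.447,.06)
E
```

```text
time: 8.02
position: [0.4468, 0.0529, 0.1291]
tool_rot: [2.272, 2.169, 0.0]
ft_force: [0.5, 0.2, 0.1]
grip_width: 0.455
grip_force: 0.0
tcp [0.4468 0.0529 0.1291] y axis [ 9.989e-01 -4.660e-02  3.000e-04] z [ 0. -0. -1.] f [0.5 0.2 0.1]
top nest 1238 (array([603.8,  45.5]), array([129.2,  80.7]), 86.5) [0.6031 0.0448 0.1112]
side foot 253 (array([485.8,  62.9]), array([ 44.4, 112.8]), 86.8) z 0.0128 rod side end 0.543
side nest 699 (array([603.3,  43.6]), array([134.9,  80.2]), 86.4) [0.6025 0.0382 0.1097]
side 3 5616 {'hi': array([ 55.8, 110.5, 422.4, 543.4]), 'lo': array([ 68. , 123.4, 421.1, 543.7])}
  width y 42.5 (44)  len 121.0 (120)
  foot centre [0.4864 0.0672] handle axis [0.449  0.0689] rod [0.5239 0.0655]
side 3 130
  z 0.05 16 [0.4495 0.0575 0.0527] uv [286.6 189.3]
  z 0.07 27 [0.4502 0.058  0.0667] uv [286.8 185.7]
  z 0.09 22 [0.4477 0.0574 0.0881] uv [286.  181.7]
  z 0.11 22 [0.4487 0.0578 0.1101] uv [285.8 177.3]
  z 0.13 29 [0.4495 0.0578 0.1298] uv [285.6 172.8]
```

```bash
python3 -m handwheel '[[0.04,0.007,0,0,0,0,0],[0.04,0.0075,0,0,0,0,0],[0.02,0,0,-0.001,0,0,0],[0.005,0,0,0,0,0,0],[0.005,0,0,0,0,0,0],[0.005,0,0,0,0,0,0],[0.005,0,0,0,0,0,0]]' 60; python3 - <<'E'
from h import *
from handle import proj
for n,tag in(("top",0),("side",0)):
    i=np.load(f"{n}{tag}.npz")["i"]; 
    u0,v0=proj(n,[.603,.045,.11]); u0,v0=int(round(u0)),int(round(v0)); c=i[v0-7:v0+8,u0-7:u0+8]
    hsv=cv2.cvtColor(c,cv2.COLOR_BGR2HSV); print(n,(u0,v0)); print(hsv[...,1]); print(hsv[...,2])
E
```

```text
time: 9.0
position: [0.4471, 0.0675, 0.13]
tool_rot: [-2.272, -2.169, 0.001]
ft_force: [-0.8, 0.6, -0.1]
grip_width: 0.224
grip_force: 60.0
top (306, 188)
[[ 98 100  98 100 102 103 101 104 104 103 104 103 100  96  97]
 [ 99  96  87  96 108 111 110 109 109 113 111  99  79  70  79]
 [ 97  89  80 100 109 112 111 113 113 111 112  93  54  33  55]
 [ 97  92  97 104 109 111 112 113 113 113 114  97  64  39  57]
 [106 106 107 111 111 113 123 127 119 115 113 105  91  71  79]
 [113 117 112 112 115 126 141 145 140 126 113 112 108 105 106]
 [116 120 114 115 119 141 166 170 161 139 118 111 110 116 111]
 [115 118 113 112 117 147 171 179 170 146 119 108 110 116 115]
 [118 118 112 111 118 138 156 170 164 137 118 108 113 119 114]
 [113 111 111 108 113 123 137 146 139 126 114 109 112 120 113]
 [103  99 107 111 111 115 118 124 123 116 112 112 117 113 102]
 [ 94  76  93 108 112 111 112 110 112 112 113 113 109  97  91]
 [ 90  59  70  95 110 113 113 111 110 112 116 115  90  74  88]
 [ 93  73  66  83 101 107 108 108 109 113 110 101  71  70  85]
 [ 94  87  83  87  95 100 100 100 101 104 101  96  84  82  90]]
[... 2154 characters left out ...]
0 209]
 [211 198 176 168 176 186 191 193 192 186 180 170 169 188 205]
 [212 196 174 172 185 194 202 200 201 196 192 182 174 186 205]
 [212 198 183 188 199 205 208 208 207 206 205 198 187 191 205]
 [213 202 194 201 207 210 211 211 212 209 209 203 194 192 203]
 [213 203 198 202 207 210 212 212 211 210 209 203 193 192 203]
 [213 203 192 191 201 207 209 211 211 209 206 196 186 186 200]
 [214 203 183 177 188 201 207 209 210 208 199 188 172 176 197]
 [214 203 186 176 186 197 206 210 212 207 199 186 176 182 200]
 [215 210 203 199 201 206 211 214 215 212 208 203 201 202 210]
 [214 215 213 211 212 214 213 216 215 214 215 213 213 213 214]
 [214 214 214 214 215 215 215 215 213 213 214 215 214 214 214]]
```

```bash
python3 - <<'E'
from h import *
for n,uv in(("top",(306.05,187.95)),("side",(333.1,178.55))):
    for z in(.104,.109,.114): print(n,ray(n,uv,z).round(4))
def rd(n,uv):
    K,R,t=cam(n); return -R.T@t,R.T@np.linalg.inv(K)@np.array([*uv,1.])
o1,d1=rd("top",(306.05,187.95));o2,d2=rd("side",(333.1,178.55))
A=np.column_stack([d1,-d2]);s,_,_,_=np.linalg.lstsq(A,o2-o1,rcond=None);print(o1+s[0]*d1,o2+s[1]*d2)
E
python3 -m handwheel '[[0.005,0,0,-0.002,0,0,0],[0.005,0,0,-0.003,0,0,0],[0.005,0,0,-0.001,0,0,0],[0.005,0,0,0,0,0,0]]'
python3 plan.py .449 .0525 .1355 -3 6
```

```text
top [0.6033 0.0454 0.104 ]
top [0.6026 0.0451 0.109 ]
top [0.6019 0.0449 0.114 ]
side [0.6044 0.0486 0.104 ]
side [0.6037 0.0437 0.109 ]
side [0.603  0.0389 0.114 ]
[0.60287486 0.04522507 0.10728746] [0.60390472 0.04523172 0.10743155]
time: 9.5
position: [0.4473, 0.0674, 0.1361]
tool_rot: [2.273, 2.169, -0.0]
ft_force: [0.7, 0.1, -5.2]
grip_width: 0.224
grip_force: 60.0
[-0.0025, 0.0004, 0.0001, -0.0, 0.0, 0.1]
[-0.0025, 0.0004, 0.0001, -0.0, 0.0, 0.1]
[-0.0025, 0.0004, 0.0001, -0.0, 0.0, 0.1]
[-0.0025, 0.0004, 0.0001, -0.0, 0.0, 0.1]
[-0.0025, 0.0004, 0.0001, -0.0, 0.0, 0.1]
[-0.0025, 0.0004, 0.0001, -0.0, 0.0, 0.1]
```

```bash
python3 look.py 4; python3 - <<'E'
from edge import foot; from handle import handle
foot("side",4,.006,.484,.065,-2.7); handle("side",4,.447,.067)
E
```

```text
tcp [0.4473 0.0674 0.1361] y axis [ 9.989e-01 -4.660e-02 -1.000e-04] z [-0. -0. -1.] f [ 0.7  0.1 -5.2]
top nest 1241 (array([604. ,  45.3]), array([128.8,  81.1]), 86.2) [0.603  0.0449 0.1112]
side foot 263 (array([486.3,  64.1]), array([ 49.3, 112. ]), 86.7) z 0.0184 rod side end 0.543
side nest 696 (array([603.3,  42.8]), array([132.6,  80. ]), 86.4) [0.6027 0.0382 0.1098]
side 4 5648 {'hi': array([ 56.1, 110.7, 422.2, 543.2]), 'lo': array([ 68.3, 123.8, 420.9, 543.6])}
  width y 42.4 (44)  len 121.0 (120)
  foot centre [0.4864 0.0667] handle axis [0.4489 0.0685] rod [0.5239 0.0649]
side 4 131
  z 0.05 20 [0.4494 0.0577 0.0523] uv [286.8 189.1]
  z 0.07 24 [0.4473 0.0581 0.0676] uv [286.4 185.5]
  z 0.09 20 [0.4479 0.0588 0.0887] uv [286.1 181.7]
  z 0.11 23 [0.4486 0.0583 0.1097] uv [285.8 177.4]
  z 0.13 27 [0.4494 0.058  0.1299] uv [285.6 172.9]
```

The re-gripped tool is upright, and the side view agrees with the TCP to within 1–2 mm. The hole is at about (0.603, 0.045). I'll shift sideways gently and then slide the rod in.

```bash
python3 -m handwheel '[[0.005,-0.001,0,0,0,0,0],[0.005,-0.002,0,0,0,0,0],[0.005,-0.003,0.002,0,0,0,0],[0.005,-0.004,0.004,0,0,0,0],[0.005,-0.003,0.006,0,0,0,0],[0.005,-0.002,0.008,0,0,0,0],[0.005,-0.001,0.009,0,0,0,0],[0.005,0,0.010,0,0,0,0],[0.005,0,0.010,0,0,0,0],[0.005,0,0.010,0,0,0,0]]'; python3 -m handwheel '[[0.005,0,0.008,0,0,0,0],[0.005,0,0.006,0,0,0,0],[0.005,0,0.004,0,0,0,0],[0.005,0,0.003,0,0,0,0],[0.005,0,0.001,0,0,0,0],[0.005,0,0,0,0,0,0]]'; python3 look.py 5;  python3 - <<'E'
from edge import foot; from handle import handle
handle("side",5,.528,.048)
import cv2,numpy as np
a=cv2.imread('pics/top5.png')[130:270,240:380];b=cv2.imread('pics/side5.png')[110:250,250:390]
cv2.imwrite('pics/both5.png',cv2.resize(np.hstack([a,b]),(800,400),interpolation=cv2.INTER_CUBIC))
E
```

```text
time: 10.85
position: [0.5063, 0.0489, 0.1361]
tool_rot: [-2.272, -2.169, -0.0]
ft_force: [-0.2, -0.7, -4.3]
grip_width: 0.224
grip_force: 60.0
time: 11.6
position: [0.5274, 0.0477, 0.1361]
tool_rot: [2.272, 2.169, -0.0]
ft_force: [-0.0, 0.8, -4.9]
grip_width: 0.223
grip_force: 60.0
tcp [0.5274 0.0477 0.1361] y axis [ 9.989e-01 -4.650e-02 -1.000e-04] z [-0. -0. -1.] f [-0.   0.8 -4.9]
top nest 288 (array([603.8,  44.6]), array([119.5,  78.8]), 87.3) [0.6043 0.0021 0.1116]
side foot 115 (array([536. ,  43.9]), array([44.9, 52.5]), 87.3) z 0.0185 rod side end 0.5631
side nest 681 (array([603.4,  45.2]), array([130.1,  80. ]), 86.3) [0.6025 0.0397 0.1098]
side 5 129
  z 0.05 17 [0.5268 0.0384 0.0515] uv [309.6 192.6]
  z 0.07 23 [0.527  0.0389 0.0691] uv [309.8 189. ]
  z 0.09 22 [0.527  0.0377 0.0924] uv [310.1 184.5]
  z 0.11 27 [0.5303 0.0371 0.1111] uv [312.8 181.3]
  z 0.13 26 [0.5273 0.0385 0.1303] uv [310.3 176. ]
```

View pics/both5.png

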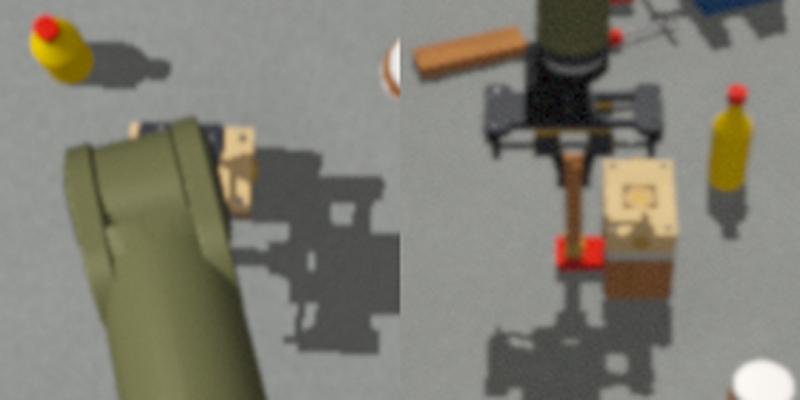

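The handle is upright at crop position (573,210), the foot is inside the tunnel, and nothing is touching. I'll raise it gently and feel for the hole.

```bash
python3 -m handwheel '[[0.005,0,0,-0.002,0,0,0],[0.005,0,0,-0.002,0,0,0],[0.005,0,0,-0.001,0,0,0],[0.005,0,0,0,0,0,0]]'; python3 -m handwheel '[[0.005,0,0,-0.001,0,0,0],[0.005,0,0,-0.001,0,0,0],[0.005,0,0,-0.001,0,0,0],[0.005,0,0,0,0,0,0]]';python3 -m handwheel '[[0.005,0,0,-0.001,0,0,0],[0.005,0,0,-0.001,0,0,0],[0.005,0,0,0,0,0,0]]'
```

```text
time: 12.2
position: [0.5276, 0.0477, 0.1413]
tool_rot: [2.272, 2.169, 0.0]
ft_force: [0.6, -0.9, -5.4]
grip_width: 0.224
grip_force: 60.0
time: 12.7
position: [0.5276, 0.0477, 0.1442]
tool_rot: [2.272, 2.169, 0.0]
ft_force: [0.9, -0.5, -5.4]
grip_width: 0.225
grip_force: 60.0
time: 13.08
position: [0.5276, 0.0478, 0.1463]
tool_rot: [2.272, 2.169, 0.0]
ft_force: [0.6, 0.1, -4.7]
grip_width: 0.22
grip_force: 60.0
```

```bash
python3 -m handwheel '[[0.005,0,0,-0.001,0,0,0],[0.005,0,0,-0.001,0,0,0],[0.005,0,0,-0.001,0,0,0],[0.005,0,0,0,0,0,0]]'; python3 -m handwheel '[[0.005,0,0,-0.001,0,0,0],[0.005,0,0,-0.001,0,0,0],[0.005,0,0,-0.001,0,0,0],[0.005,0,0,0,0,0,0]]'; python3 -m handwheel '[[0.005,0,0,-0.001,0,0,0],[0.005,0,0,-0.001,0,0,0],[0.005,0,0,-0.001,0,0,0],[0.005,0,0,0,0,0,0]]'
```

```text
time: 13.58
position: [0.5276, 0.0478, 0.1493]
tool_rot: [2.272, 2.169, 0.0]
ft_force: [-0.1, 0.2, -5.5]
grip_width: 0.226
grip_force: 60.0
time: 14.08
position: [0.5276, 0.0477, 0.1523]
tool_rot: [2.272, 2.169, 0.0]
ft_force: [1.1, -0.5, -5.4]
grip_width: 0.225
grip_force: 60.0
time: 14.58
position: [0.5276, 0.0477, 0.1553]
tool_rot: [2.272, 2.169, 0.0]
ft_force: [-0.1, -0.3, -4.9]
grip_width: 0.223
grip_force: 60.0
```

The tip is at about 81 mm with no side load, so it is in the hole. I'll keep raising.

```bash
python3 -m handwheel '[[0.005,0,0,-0.0015,0,0,0],[0.005,0,0,-0.0015,0,0,0],[0.005,0,0,-0.0015,0,0,0],[0.005,0,0,-0.0015,0,0,0],[0.005,0,0,0,0,0,0]]'; python3 -m handwheel '[[0.005,0,0,-0.0015,0,0,0],[0.005,0,0,-0.0015,0,0,0],[0.005,0,0,-0.0015,0,0,0],[0.005,0,0,-0.0015,0,0,0],[0.005,0,0,0,0,0,0]]';  python3 -m handwheel '[[0.005,0,0,-0.0015,0,0,0],[0.005,0,0,-0.0015,0,0,0],[0.005,0,0,-0.001,0,0,0],[0.005,0,0,0,0,0,0]]'
```

```text
time: 15.2
position: [0.5273, 0.0474, 0.1595]
tool_rot: [-2.272, -2.168, 0.001]
ft_force: [5.7, 0.7, -16.5]
grip_width: 0.226
grip_force: 60.1
time: 15.82
position: [0.5273, 0.0474, 0.1655]
tool_rot: [-2.272, -2.168, 0.001]
ft_force: [6.4, 0.7, -16.9]
grip_width: 0.224
grip_force: 60.1
time: 16.32
position: [0.5273, 0.0474, 0.1694]
tool_rot: [-2.272, -2.168, 0.001]
ft_force: [5.5, 0.1, -17.1]
grip_width: 0.227
grip_force: 60.0
```

```bash
python3 look.py 6;  python3 - <<'E'
from handle import handle
handle("side",6,.528,.048)
E
```

```text
tcp [0.5273 0.0474 0.1694] y axis [ 9.989e-01 -4.670e-02 -8.000e-04] z [-0.001  0.    -1.   ] f [  5.5   0.1 -17.1]
top nest 292 (array([602.2,  42.9]), array([117.6,  81.4]), 88.1) [ 0.6025 -0.0014  0.1117]
side foot 99 (array([535.9,  44.1]), array([43.8, 51.3]), 87.1) z 0.0517 rod side end 0.5622
side nest 659 (array([603.2,  45.7]), array([134.8,  80.3]), 86.8) [0.6025 0.037  0.1108]
side 6 264
  z 0.05 145 [0.5401 0.0371 0.0518] uv [312.5 191.7]
  z 0.07 34 [0.5285 0.0363 0.0709] uv [310.4 188.9]
  z 0.09 26 [0.5269 0.0381 0.0887] uv [309.6 185. ]
  z 0.11 27 [0.5303 0.0368 0.1098] uv [312.9 181.8]
  z 0.13 24 [0.5272 0.037  0.1322] uv [310.  176.3]
```

The knob is moving at about 12 N. I'll continue up to the collar in small steps.

```bash
python3 -m handwheel '[[0.005,0,0,-0.001,0,0,0],[0.005,0,0,-0.001,0,0,0],[0.005,0,0,-0.001,0,0,0],[0.005,0,0,0,0,0,0]]'; python3 -m handwheel '[[0.005,0,0,-0.001,0,0,0],[0.005,0,0,-0.001,0,0,0],[0.005,0,0,0,0,0,0]]'; python3 -m handwheel '[[0.005,0,0,-0.001,0,0,0],[0.005,0,0,0,0,0,0]]'
```

```text
time: 16.92
position: [0.5273, 0.0473, 0.1724]
tool_rot: [-2.272, -2.168, 0.001]
ft_force: [5.5, 0.8, -17.3]
grip_width: 0.226
grip_force: 60.0
time: 17.3
position: [0.5273, 0.0474, 0.1743]
tool_rot: [-2.272, -2.168, 0.001]
ft_force: [5.6, 0.4, -18.0]
grip_width: 0.224
grip_force: 60.0
time: 17.55
position: [0.5273, 0.0474, 0.1753]
tool_rot: [-2.272, -2.168, 0.001]
ft_force: [6.0, 0.4, -16.5]
grip_width: 0.222
grip_force: 60.0
```

Collar at about 67 mm now; contact should come soon.

```bash
python3 -m handwheel '[[0.005,0,0,-0.001,0,0,0],[0.005,0,0,0,0,0,0]]'; python3 -m handwheel '[[0.005,0,0,-0.0007,0,0,0],[0.005,0,0,0,0,0,0]]'
```

```text
time: 17.8
position: [0.5274, 0.0474, 0.1764]
tool_rot: [-2.272, -2.169, 0.001]
ft_force: [5.6, 0.5, -17.4]
grip_width: 0.225
grip_force: 60.0
time: 18.05
position: [0.5274, 0.0474, 0.177]
tool_rot: [-2.272, -2.168, 0.001]
ft_force: [6.2, 0.7, -17.6]
grip_width: 0.225
grip_force: 60.0
```

```bash
python3 -m handwheel '[[0.005,0,0,-0.0005,0,0,0],[0.005,0,0,0,0,0,0]]'
```

```text
time: 18.3
position: [0.5273, 0.0474, 0.1776]
tool_rot: [-2.272, -2.168, 0.001]
ft_force: [6.2, 0.7, -17.8]
grip_width: 0.221
grip_force: 60.0
```

```bash
python3 -m handwheel '[[0.005,0,0,-0.0006,0,0,0],[0.005,0,0,0,0,0,0]]'; python3 -m handwheel '[[0.005,0,0,-0.0005,0,0,0],[0.005,0,0,0,0,0,0]]'
```

```text
time: 18.55
position: [0.5273, 0.0474, 0.1778]
tool_rot: [-2.272, -2.168, 0.0]
ft_force: [6.4, 0.5, -19.0]
grip_width: 0.225
grip_force: 60.0
time: 18.8
position: [0.5274, 0.0473, 0.1779]
tool_rot: [-2.272, -2.168, 0.0]
ft_force: [7.9, 0.5, -21.9]
grip_width: 0.225
grip_force: 60.0
```

```bash
python3 -m handwheel '[[0.005,0,0,-0.0005,0,0,0],[0.005,0,0,0,0,0,0]]'; python3 look.py 7;  python3 - <<'E'
from h import *
f=np.load("side7.npz");P=pts("side",f["d"]);X,Y,Z=np.moveaxis(P,-1,0)
print("knob top z",np.median(Z[((X-.603)**2+(Y-.045)**2)<.012**2]))
E
```

```text
time: 19.05
position: [0.5274, 0.0473, 0.1779]
tool_rot: [-2.272, -2.168, 0.0]
ft_force: [9.7, -0.8, -24.3]
grip_width: 0.224
grip_force: 60.1
tcp [0.5274 0.0473 0.1779] y axis [ 0.9989 -0.0467 -0.001 ] z [-0.001  0.001 -1.   ] f [  9.7  -0.8 -24.3]
top nest 295 (array([600.6,  -1.9]), array([33.3, 80.7]), 89.2) [ 0.6022 -0.0021  0.1117]
side foot 53 (array([535.7,  44.2]), array([46.7, 51.3]), 86.5) z 0.0577 rod side end 0.5624
side nest 585 (array([603.3,  43.5]), array([134.1,  80.1]), 86.4) [0.6017 0.0355 0.1101]
knob top z 0.26999051460122675
```

The stop is firm: the collar bears at about 7 N over the knob's drag, at a nominal height of 69.9 mm. I'll hold for a second, then lower slowly.

```bash
python3 -m handwheel '[[0.005,0,0,0,0,0,0],[0.005,0,0,0,0,0,0],[0.005,0,0,0,0,0,0],[0.005,0,0,0,0,0,0],[0.005,0,0,0,0,0,0],[0.005,0,0,0,0,0,0],[0.005,0,0,0,0,0,0],[0.005,0,0,0,0,0,0]]'; python3 -m handwheel '[[0.005,0,0,0.001,0,0,0],[0.005,0,0,0.001,0,0,0],[0.005,0,0,0.002,0,0,0],[0.005,0,0,0.003,0,0,0],[0.005,0,0,0.003,0,0,0],[0.005,0,0,0,0,0,0]]'
```

```text
time: 20.15
position: [0.5274, 0.0473, 0.1779]
tool_rot: [-2.272, -2.168, 0.0]
ft_force: [8.6, 0.3, -24.2]
grip_width: 0.223
grip_force: 60.1
time: 20.9
position: [0.5274, 0.0478, 0.171]
tool_rot: [2.272, 2.169, -0.0]
ft_force: [0.3, -1.5, -6.1]
grip_width: 0.228
grip_force: 60.0
```

```bash
python3 -m handwheel '[[0.005,0,0,0.003,0,0,0],[0.005,0,0,0.004,0,0,0],[0.005,0,0,0.004,0,0,0],[0.005,0,0,0.004,0,0,0],[0.005,0,0,0.004,0,0,0],[0.005,0,0,0.004,0,0,0],[0.005,0,0,0.004,0,0,0],[0.005,0,0,0.004,0,0,0],[0.005,0,0,0.003,0,0,0],[0.005,0,0,0.001,0,0,0],[0.005,0,0,0,0,0,0]]'; python3 look.py 8; python3 - <<'E'
from handle import handle
handle("side",8,.528,.048)
E
```

```text
time: 22.28
position: [0.5275, 0.0477, 0.1359]
tool_rot: [2.273, 2.169, 0.0]
ft_force: [0.4, 0.1, -4.9]
grip_width: 0.226
grip_force: 60.0
tcp [0.5275 0.0477 0.1359] y axis [ 0.9989 -0.0465  0.    ] z [ 0. -0. -1.] f [ 0.4  0.1 -4.9]
top nest 287 (array([603.5,  45.2]), array([120.1,  80.3]), 86.4) [0.604  0.002  0.1115]
side foot 117 (array([535.4,  28.5]), array([79.3, 52.9]), 87.9) z 0.0184 rod side end 0.5631
side nest 567 (array([603.3,  44.8]), array([128.8,  79.9]), 86.6) [0.602  0.0368 0.1102]
side 8 140
  z 0.05 18 [0.5271 0.0378 0.0491] uv [310.2 192.7]
  z 0.07 23 [0.5271 0.0388 0.071 ] uv [310.4 188.8]
  z 0.09 24 [0.5272 0.0382 0.0902] uv [310.3 184.8]
  z 0.11 33 [0.5305 0.0374 0.1094] uv [313.  181.5]
  z 0.13 28 [0.5273 0.0381 0.131 ] uv [310.5 176.2]
```

The force is back to the tool's weight and the tool is upright. I'll draw it straight out and set it down.

```bash
python3 -m handwheel '[[0.005,0,-0.003,0,0,0,0],[0.005,0,-0.006,0,0,0,0],[0.005,0,-0.009,0,0,0,0],[0.005,0,-0.011,0,0,0,0],[0.005,0,-0.011,0,0,0,0],[0.005,0,-0.011,0,0,0,0],[0.005,0,-0.011,0,0,0,0],[0.005,0,-0.009,0,0,0,0],[0.005,0,-0.006,0,0,0,0],[0.005,0,-0.003,0,0,0,0],[0.005,0,0,0,0,0,0]]'; python3 -m handwheel '[[0.005,0,0,0.002,0,0,0],[0.005,0,0,0.002,0,0,0],[0.005,0,0,0.001,0,0,0],[0.005,0,0,0.0005,0,0,0],[0.005,0,0,0,0,0,0]]'
```

```text
time: 23.75
position: [0.4477, 0.0514, 0.136]
tool_rot: [2.272, 2.169, 0.0]
ft_force: [-0.1, -0.6, -5.3]
grip_width: 0.226
grip_force: 60.0
time: 24.38
position: [0.4476, 0.0515, 0.1304]
tool_rot: [-2.272, -2.169, -0.0]
ft_force: [-0.3, 0.8, -4.4]
grip_width: 0.221
grip_force: 60.0
```

```bash
python3 -m handwheel '[[0.005,0,0,0.0005,0,0,0],[0.005,0,0,0,0,0,0]]'; python3 -m handwheel '[[0.05,0,0,0,0,0,0],[0.05,0,0,0,0,0,0],[0.05,0,0,0,0,0,0],[0.05,0,0,0,0,0,0],[0.05,0,0,0,0,0,0],[0.05,0,0,0,0,0,0]]'; python3 look.py 9; python3 - <<'E'
from edge import foot; from handle import handle
foot("side",9,0,.484,.05,-2.7); handle("side",9,.447,.05)
E
```

```text
time: 24.62
position: [0.4476, 0.0515, 0.1302]
tool_rot: [2.272, 2.169, -0.0]
ft_force: [-2.2, 0.9, -2.6]
grip_width: 0.227
grip_force: 60.0
time: 25.38
position: [0.4476, 0.0515, 0.1299]
tool_rot: [2.272, 2.169, -0.0]
ft_force: [0.0, 0.5, 0.5]
grip_width: 0.573
grip_force: 0.0
tcp [0.4476 0.0515 0.1299] y axis [ 0.9989 -0.0465  0.    ] z [ 0. -0. -1.] f [0.  0.5 0.5]
top nest 1106 (array([603.7,  45.4]), array([128.9,  80.5]), 86.3) [0.6026 0.0449 0.1115]
side foot 250 (array([485.9,  47.9]), array([ 47.6, 112.1]), 88.7) z 0.0123 rod side end 0.5424
side nest 587 (array([603. ,  43.7]), array([134.5,  80.1]), 86.9) [0.6018 0.0354 0.11  ]
side 9 5916 {'hi': array([ 38.7,  95.8, 422.9, 543.4]), 'lo': array([ 50.6, 107.6, 421.6, 543.7])}
  width y 45.2 (44)  len 120.4 (120)
  foot centre [0.4861 0.0504] handle axis [0.4486 0.0521] rod [0.5235 0.0486]
side 9 127
  z 0.05 18 [0.4474 0.0417 0.0534] uv [286.4 192.7]
  z 0.07 23 [0.4472 0.0417 0.0699] uv [286.6 188.9]
  z 0.09 24 [0.4493 0.0418 0.0888] uv [286.5 184.8]
  z 0.11 22 [0.4489 0.0416 0.1095] uv [286.2 180.9]
  z 0.13 25 [0.4467 0.0418 0.131 ] uv [285.4 176.5]
```

The tool stands upright, let go, with its rod about 80 mm from the hole. I'll go up, move over the knob and measure it.

```bash
python3 -m handwheel '[[0.05,0,0,-0.01,0,0,0],[0.05,0,0,-0.02,0,0,0],[0.06,0,0,-0.03,0,0,0],[0.087,0,0,-0.03,0,0,0],[0.087,0,0,-0.02,0,0,0],[0.087,0,0,0,0,0,0]]'; python3 look.py 10; python3 - <<'E'
from h import *
from handle import proj
for n in("top","side"):
    f=np.load(f"{n}10.npz");i=f["i"];P=pts(n,f["d"]);X,Y,Z=np.moveaxis(P,-1,0)
    k=(abs(X-.603)<.03)&(abs(Y-.045)<.03)&(Z>.121)&(Z<.145); q=P[k]; print(n,len(q),np.median(q,0).round(4) if len(q) else "", q.min(0).round(3) if len(q) else "", q.max(0).round(3)if len(q) else "")
    S=cv2.cvtColor(i,cv2.COLOR_BGR2HSV)[...,1].astype(float); w=np.where(k&(S>125),S-120,0); v,u=np.mgrid[0:400,0:640]
    if w.sum(): c=((w*u).sum()/w.sum(),(w*v).sum()/w.sum()); print("  dot",np.round(c,1),ray(n,c,.1305).round(4))
E
```

```text
time: 26.22
position: [0.4488, 0.0517, 0.2419]
tool_rot: [2.27, 2.167, 0.004]
ft_force: [-0.3, 0.2, -0.1]
grip_width: 0.937
grip_force: 0.0
tcp [0.4488 0.0517 0.2419] y axis [ 0.9989 -0.0465  0.0039] z [ 0.004 -0.001 -1.   ] f [-0.3  0.2 -0.1]
top nest 1028 (array([603.7,  45.4]), array([128.9,  80.3]), 86.5) [0.6051 0.0438 0.1116]
side foot 248 (array([486. ,  47.4]), array([113.6,  48.7]), 1.6) z 0.0125 rod side end 0.5424
side nest 583 (array([603.3,  44.1]), array([133.4,  80. ]), 86.4) [0.6016 0.0356 0.1101]
top 145 [0.6049 0.044  0.1304] [0.589 0.028 0.122] [0.624 0.061 0.137]
  dot [305.8 185.8] [0.6057 0.0446 0.1305]
side 89 [0.605  0.0391 0.1293] [0.589 0.024 0.121] [0.623 0.062 0.136]
  dot [333.7 175.3] [0.6043 0.0376 0.1305]
```

```bash
python3 plan.py .604 .0443 .21 -2.7 6
```

```text
[0.0, 0.0261, 0.0049, -0.0, 0.0, 0.0]
[0.0, 0.0261, 0.0049, -0.0, 0.0, 0.0]
[0.0, 0.0261, 0.0049, -0.0, 0.0, 0.0]
[0.0, 0.0261, 0.0049, -0.0, 0.0, 0.0]
[0.0, 0.0261, 0.0049, -0.0, 0.0, 0.0]
[0.0, 0.0261, 0.0049, -0.0, 0.0, 0.0]
```

```bash
python3 -m handwheel '[[0.087,0,0.0261,0,0,0,0],[0.087,0,0.0261,0.005,0,0,0],[0.087,0,0.0261,0.005,0,0,0],[0.087,0,0.0261,0.005,0,0,0],[0.087,0,0.0261,0.005,0,0,0],[0.087,0,0.0261,0.005,0,0,0],[0.087,0,0,0.005,0,0,0],[0.087,0,0,0,0,0,0]]'; python3 plan.py .604 .0443 .1165 -2.7 5
```

```text
time: 27.32
position: [0.6026, 0.0444, 0.2084]
tool_rot: [-2.27, -2.168, 0.004]
ft_force: [-0.2, -0.3, 0.4]
grip_width: 0.998
grip_force: 0.0
[-0.0, 0.0003, 0.0184, -0.0, -0.0, 0.0]
[-0.0, 0.0003, 0.0184, -0.0, -0.0, 0.0]
[-0.0, 0.0003, 0.0184, -0.0, -0.0, 0.0]
[-0.0, 0.0003, 0.0184, -0.0, -0.0, 0.0]
[-0.0, 0.0003, 0.0184, -0.0, -0.0, 0.0]
```

```bash
python3 -m handwheel '[[0.087,0,0.0003,0.018,0,0,0],[0.087,0,0.0003,0.018,0,0,0],[0.087,0,0.0003,0.018,0,0,0],[0.087,0,0.0003,0.018,0,0,0],[0.087,0,0.0003,0.015,0,0,0],[0.087,0,0,0.005,0,0,0],[0.087,0,0,0,0,0,0]]' 30; python3 -m handwheel '[[0.03,0,0,0,0,0,0],[0.02,0,0,0,0,0,0],[0.02,0,0,0,0,0,0],[0.02,0,0,0,0,0,0],[0.02,0,0,0,0,0,0],[0.02,0,0,0,0,0,0],[0.02,0,0,0,0,0,0],[0.02,0,0,0,0,0,0]]' 30
```

```text
time: 28.2
position: [0.6055, 0.0442, 0.1177]
tool_rot: [-2.272, -2.169, 0.0]
ft_force: [0.5, 0.7, -0.0]
grip_width: 0.999
grip_force: 0.0
time: 29.2
position: [0.6055, 0.0441, 0.1179]
tool_rot: [2.273, 2.169, -0.0]
ft_force: [0.1, -0.4, 0.1]
grip_width: 0.407
grip_force: 29.6
```

Gripped at 35.4 mm, which matches the knob's 36 mm diameter. I'll lift it.

```bash
python3 -m handwheel '[[0.02,0,0,-0.002,0,0,0],[0.02,0,0,-0.002,0,0,0],[0.02,0,0,-0.003,0,0,0],[0.02,0,0,-0.003,0,0,0]]' 40; python3 -m handwheel '[[0.02,0,0,-0.005,0,0,0],[0.02,0,0,-0.006,0,0,0],[0.02,0,0,-0.01,0,0,0],[0.02,0,0,-0.02,0,0,0],[0.02,0,0,-0.02,0,0,0],[0.02,0,0,-0.01,0,0,0],[0.02,0,0,0,0,0,0]]'; python3 look.py 11 | head -1; python3 - <<'E'
import cv2,numpy as np
a=cv2.imread('pics/side11.png')[90:250,240:400]
cv2.imwrite('pics/s11.png',cv2.resize(a,None,fx=3.5,fy=3.5,interpolation=cv2.INTER_CUBIC))
E
python3 plan.py .492 -.30 .17 -2.7 12
```

```text
time: 29.7
position: [0.6054, 0.0446, 0.1286]
tool_rot: [-2.272, -2.169, 0.0]
ft_force: [0.4, -0.5, -0.0]
grip_width: 0.405
grip_force: 39.5
time: 30.58
position: [0.6061, 0.0442, 0.2002]
tool_rot: [2.271, 2.168, 0.002]
ft_force: [0.3, -0.3, -1.1]
grip_width: 0.406
grip_force: 39.5
tcp [0.6061 0.0442 0.2002] y axis [ 0.9989 -0.0466  0.002 ] z [ 0.002 -0.    -1.   ] f [ 0.3 -0.3 -1.1]
[-0.0291, -0.0081, 0.0024, -0.0, 0.0, 0.0]
[-0.0291, -0.0081, 0.0024, -0.0, 0.0, 0.0]
[-0.0291, -0.0081, 0.0024, -0.0, 0.0, 0.0]
[-0.0291, -0.0081, 0.0024, -0.0, 0.0, 0.0]
[-0.0291, -0.0081, 0.0024, -0.0, 0.0, 0.0]
[-0.0291, -0.0081, 0.0024, -0.0, 0.0, 0.0]
[-0.0291, -0.0081, 0.0024, -0.0, 0.0, 0.0]
[-0.0291, -0.0081, 0.0024, -0.0, 0.0, 0.0]
[-0.0291, -0.0081, 0.0024, -0.0, 0.0, 0.0]
[-0.0291, -0.0081, 0.0024, -0.0, 0.0, 0.0]
[-0.0291, -0.0081, 0.0024, -0.0, 0.0, 0.0]
[-0.0291, -0.0081, 0.0024, -0.0, 0.0, 0.0]
```

View pics/s11.png

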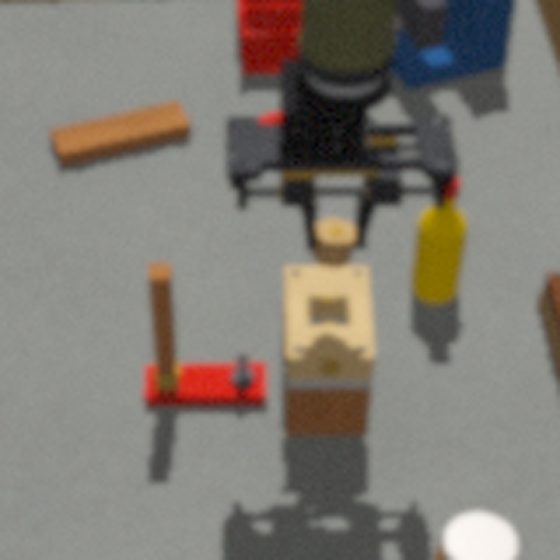

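The knob is held at (335,238), the pocket is empty, and the tool stands at (205,385). I'll carry the knob to the tray's empty −x half.

```bash
python3 -m handwheel '[[0.02,-0.015,-0.004,0,0,0,0],[0.02,-0.0291,-0.0081,0.002,0,0,0],[0.02,-0.0291,-0.0081,0.002,0,0,0],[0.02,-0.0291,-0.0081,0.003,0,0,0],[0.02,-0.0291,-0.0081,0.003,0,0,0],[0.02,-0.0291,-0.0081,0.003,0,0,0],[0.02,-0.0291,-0.0081,0.003,0,0,0],[0.02,-0.0291,-0.0081,0.003,0,0,0],[0.02,-0.0291,-0.0081,0.003,0,0,0],[0.02,-0.0291,-0.0081,0.002,0,0,0],[0.02,-0.0291,-0.0081,0.002,0,0,0],[0.02,-0.0291,-0.0081,0.002,0,0,0]]'; python3 -m handwheel '[[0.02,-0.015,-0.004,0,0,0,1.7],[0.02,-0.008,-0.002,0,0,0,1.5],[0.02,0,0,0.02,0,0,0],[0.02,0,0,0.03,0,0,0],[0.02,0,0,0.03,0,0,0],[0.02,0,0,0.02,0,0,0],[0.02,0,0,0,0,0,0]]'; python3 look.py 12|head -1; python3 - <<'E'
from h import *
f=np.load("side12.npz");i=f["i"];P=pts("side",f["d"]);X,Y,Z=np.moveaxis(P,-1,0)
H,S,V=cv2.split(cv2.cvtColor(i,cv2.COLOR_BGR2HSV)); m=(H>100)&(H<125)&(S>150)&(abs(Y+.3)<.1)&(abs(X-.53)<.2)
from meas import rect; print(rect(P[m][:,:2]))
k=(H<30)&(S>60)&(V>90)&(abs(X-.49)<.045)&(abs(Y+.3)<.06)&(Z>.05); q=P[k]; print(len(q),np.median(q,0) if len(q) else "",q.min(0) if len(q) else "",q.max(0) if len(q) else "")
fl=m&(Z<.015)&(abs(X-.5)<.05)&(abs(Y+.3)<.03); print("floor z",fl.sum(),np.median(Z[fl]) if fl.any() else "")
a=i[230:350,240:400]; cv2.imwrite('pics/s12.png',cv2.resize(a,None,fx=3.5,fy=3.5,interpolation=cv2.INTER_CUBIC))
E
```

```text
time: 32.17
position: [0.4952, -0.2881, 0.1702]
tool_rot: [-2.273, -2.167, 0.001]
ft_force: [-0.7, 0.0, -0.7]
grip_width: 0.404
grip_force: 39.5
time: 33.05
position: [0.4889, -0.3077, 0.0695]
tool_rot: [-2.329, -2.104, 0.001]
ft_force: [0.1, 0.0, -0.4]
grip_width: 0.404
grip_force: 39.5
tcp [ 0.4889 -0.3077  0.0695] y axis [ 0.9948 -0.1015 -0.0026] z [-0.002  0.002 -1.   ] f [ 0.1  0.  -0.4]
(array([ 538.8, -300.2]), array([214.4, 109.9]), 1.0)
779 [ 0.48795238 -0.31291439  0.47948837] [ 0.44510488 -0.35418819  0.06356171] [ 0.53461565 -0.26030648  0.51576987]
floor z 472 0.0057093941447697244
```

View pics/s12.png

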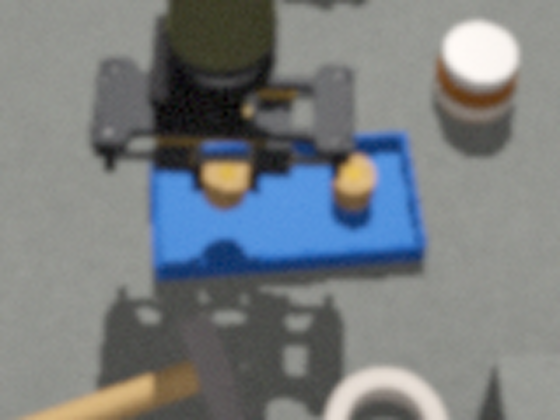

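The knob hangs at (227,182) over the tray's empty half, with knob2 at (353,182) well clear. I'll lower it gently.

```bash
python3 -m handwheel '[[0.02,0.004,0,0.01,0,0,0],[0.02,0.002,0,0.012,0,0,0],[0.02,0,0,0.01,0,0,0],[0.02,0,0,0.006,0,0,0],[0.02,0,0,0.004,0,0,0],[0.02,0,0,0.002,0,0,0],[0.02,0,0,0,0,0,0]]'; python3 -m handwheel '[[0.02,0,0,0.001,0,0,0],[0.02,0,0,0.001,0,0,0],[0.02,0,0,0,0,0,0]]'; python3 -m handwheel '[[0.02,0,0,0.001,0,0,0],[0.02,0,0,0,0,0,0]]'
```

```text
time: 34.02
position: [0.4904, -0.303, 0.027]
tool_rot: [2.332, 2.105, -0.0]
ft_force: [-0.3, -0.2, 0.3]
grip_width: 0.401
grip_force: 39.5
time: 34.4
position: [0.4902, -0.303, 0.025]
tool_rot: [2.332, 2.105, -0.0]
ft_force: [0.4, 0.4, -0.7]
grip_width: 0.403
grip_force: 39.5
time: 34.65
position: [0.4902, -0.3029, 0.0239]
tool_rot: [-2.332, -2.105, 0.0]
ft_force: [0.4, -0.2, -0.6]
grip_width: 0.4
grip_force: 39.5
```

```bash
for k in 1; do python3 -m handwheel '[[0.02,0,0,0.001,0,0,0],[0.02,0,0,0,0,0,0]]'; done;  python3 -m handwheel '[[0.02,0,0,0.001,0,0,0],[0.02,0,0,0,0,0,0]]'; python3 -m handwheel '[[0.02,0,0,0.001,0,0,0],[0.02,0,0,0,0,0,0]]'
```

```text
time: 34.9
position: [0.4903, -0.303, 0.0233]
tool_rot: [2.332, 2.105, -0.0]
ft_force: [-2.6, -0.3, 2.5]
grip_width: 0.407
grip_force: 39.5
time: 35.15
position: [0.4904, -0.3031, 0.0231]
tool_rot: [2.332, 2.105, -0.001]
ft_force: [-3.2, 1.2, 9.0]
grip_width: 0.406
grip_force: 39.7
time: 35.4
position: [0.4904, -0.3032, 0.023]
tool_rot: [2.332, 2.104, -0.001]
ft_force: [-5.0, 2.7, 15.2]
grip_width: 0.406
grip_force: 39.8
```

The knob has touched down, with about 15 N of push. I'll relax that and open.

```bash
python3 -m handwheel '[[0.02,0,0,-0.002,0,0,0],[0.02,0,0,0,0,0,0],[0.06,0,0,0,0,0,0],[0.06,0,0,0,0,0,0],[0.06,0,0,0,0,0,0],[0.06,0,0,0,0,0,0],[0.06,0,0,0,0,0,0]]'; python3 -m handwheel '[[0.06,0,0,-0.01,0,0,0],[0.06,0,0,-0.02,0,0,0],[0.06,0,0,-0.04,0,0,0],[0.06,0,0,-0.05,0,0,0],[0.06,0,0,-0.05,0,0,0],[0.06,0,0,-0.03,0,0,0],[0.06,0,0,0,0,0,0],[0.06,0,0,0,0,0,0]]'; python3 look.py 13; python3 - <<'E'
from h import *
from handle import handle
handle("side",13,.448,.05)
f=np.load("side13.npz");i=f["i"];P=pts("side",f["d"]);X,Y,Z=np.moveaxis(P,-1,0);H,S,V=cv2.split(cv2.cvtColor(i,cv2.COLOR_BGR2HSV))
k=(H<30)&(S>60)&(V>90)&(abs(X-.49)<.03)&(abs(Y+.3)<.04)&(Z>.015)&(Z<.06); q=P[k]; print(len(q),np.percentile(q,[3,50,97],axis=0).round(3))
cv2.imwrite('pics/s13.png',cv2.resize(i[100:380,200:440],(685,600*280//280),interpolation=cv2.INTER_CUBIC))
E
```

```text
time: 36.28
position: [0.4903, -0.303, 0.0229]
tool_rot: [-2.332, -2.105, 0.0]
ft_force: [-0.4, -0.3, -0.4]
grip_width: 0.682
grip_force: 0.0
time: 37.28
position: [0.4899, -0.3027, 0.223]
tool_rot: [-2.332, -2.105, 0.001]
ft_force: [0.4, -0.1, -0.4]
grip_width: 0.691
grip_force: 0.0
tcp [ 0.4899 -0.3027  0.223 ] y axis [ 9.948e-01 -1.021e-01 -3.000e-04] z [-0. -0. -1.] f [ 0.4 -0.1 -0.4]
top nest 1110 (array([603.7,  45.5]), array([129.3,  80.5]), 86.3) [0.6032 0.045  0.1115]
side nest 637 (array([603.1,  45.5]), array([134.6,  79.8]), 86.6) [0.6025 0.038  0.1097]
side 13 0
119 [[ 0.476 -0.322  0.017]
 [ 0.489 -0.31   0.033]
 [ 0.503 -0.29   0.037]]
```

View pics/s13.png

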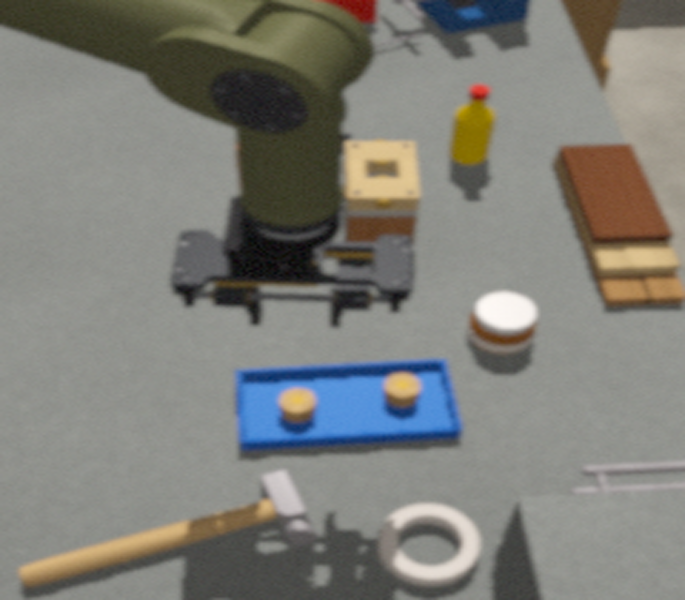

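The knob stands upright in the tray at (298,406) beside knob2. The arm hides the tool here, so I'll check it in the top view's numbers and hand in if it is fine.

```bash
python3 - <<'E'
from h import *
from edge import foot
foot("top",13,0,.486,.05,-2.7)
f=np.load("top13.npz");P=pts("top",f["d"]);X,Y,Z=np.moveaxis(P,-1,0);q=P[(Z>.15)&(Z<.18)&(abs(X-.448)<.03)&(abs(Y-.052)<.03)]; print(len(q),q.mean(0) if len(q) else "")
E
```

```text
top 13 9134 {'hi': array([ 50.5,  96.2, 420.3, 541.4]), 'lo': array([ 51. ,  97.2, 419.9, 542.4])}
  width y 45.2 (44)  len 121.1 (120)
  foot centre [0.4838 0.0508] handle axis [0.4463 0.0526] rod [0.5212 0.0491]
57 [0.44770435 0.05234332 0.1656307 ]
```

The tool is upright (handle top over foot, z 0.166) with its rod about 80 mm from the hole.

```bash
python3 -c "
from bench import ctrl
print(ctrl.close_job())"
```

```text
the job is handed in; nothing more can be done
None
```

The job is handed in at about 37 s; no verdict came back, but the last pictures show the knob upright in the tray's empty half beside the finished one, and the tool let go and standing upright about 80 mm from the hole.

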